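Seal the ingredient keg with its lever ring

TASK

One of the two white kegs on the bakery bench has been left unsealed: its lid stands a little proud and the lever of its clamp ring sticks out. Push that lid fully home, then push the lever round against the ring and past centre until it snaps shut and stays. It is all done by pushing with the fingers: do not lift, tip or shove the kegs about, and leave the sealed keg and the other things on the bench as they are.

Things in the scene. Friction and masses are not known exactly. Their poses are not given: they have to be found in the camera images.
- keg: The unsealed keg: loose, white plastic, round, 187 mm across and 190 mm high up to the rim under its lid, full and heavy, about 5.5 kg, standing on the bench. Origin at the centre of its underside, z up. Seen from above, with the origin as centre, its lever's pivot lies on the ring at -0.5 rad from the keg's x axis.
- keg_lid_top (a point): Centre of the top face of the unsealed keg's dark grey lid (round, 180 mm across, flat with low ribs, its rim and the ring standing 4 mm higher). 194 mm above the bench when the lid is home. The steel clamp ring (197 mm across, 19 mm high) sits on the lid's edge and goes up and down with it.
- keg_lid (a joint): How far the unsealed keg's lid (with ring and lever) stands above its seat, in m: 0 is fully home, 0.009 the most. It is a tight fit: a press of 10 to 15 N on the middle of the lid slides it down, and it stays where it is left.
- keg_lever (a joint): Angle of the unsealed keg's clamp lever in rad, about a vertical pin: 0 is shut flat along the ring, it rests open at about 2.35, 2.6 is its stop. Closing turns it anticlockwise seen from above. As it turns it pulls the ring tight and resists, most of all half-way (about 7 N pushed near the free end), then less and less down to dead centre at 0.3; from about 0.17 it snaps to 0 by itself and holds. Let go well before dead centre it swings back open.
- keg_pivot (a point): The pin on which the unsealed keg's clamp lever turns, half-way up the lever, 6.5 mm below the top face of the lid, 104 mm from the keg's axis.
- keg_push (a point): A point on the outer face of the unsealed keg's clamp lever near its free end, half-way up, where one pushes to close it; 88 mm from the pivot. The lever is a steel channel, 16 mm high, 7 mm thick, about 120 mm long, bent to follow the ring, with its last 18 mm turned slightly outward. Seen from above, the outer face is on the right-hand side as one looks from the pivot to this point; push it on that face.
- sealed: The other keg, the same in every way but already sealed: lid home, lever shut flat along its ring. Origin at the centre of its underside.
- sealed_lever (a joint): Angle of the sealed keg's lever in rad, 0 shut. Leave it shut.
- loaf_tin: Empty dark steel loaf tin, loose, 110 x 240 mm (its x, y) and 75 mm high. Origin at the centre of its underside. Leave it.
- timer: White kitchen timer lying on its back, loose, 62 x 72 x 18 mm. Origin at the centre of its underside. Leave it.
- scraper: Dough scraper lying flat, loose: steel blade 90 x 120 mm and a wooden handle 26 x 124 x 24 mm. Origin near the middle, on the bench. Leave it.

How it is judged:
By the outcome, as a careful person would: the job done as asked, in the order asked, and still so for the second after the job is handed in, with the robot touching nothing.
It also fails if it takes over 51 s, if anything falls off the work surface, if the arm or the gripper's body presses on something with over 40 N, if the wrist force passes 120 N, or if a joint passes its speed limit or range.

ROBOT

A 6-joint arm with a two-finger parallel gripper is mounted at the origin on the work surface. World frame = base frame: x ahead of the robot, y to its left, z up, the work surface at z = 0. Lengths are in mm, angles in rad, forces in N, time in s.
With the tool pointing down it reaches from about 275 to 1000 mm from the base axis. Payload 8.4 kg.
Tool frame: the origin (TCP) lies midway between the tips of the shut fingers; the grasp point (between the pads) lies grip_depth behind it (grip_depth is the distance from the TCP to the grasp point, in mm); z points along the fingers, y is the line along which they close (so a half turn about z gives the same grasp; the last joint's range is limited). The gripper opens to 85 mm and grips with 20 to 120 N. Pads are 22 mm wide; open, the fingers measure 114 mm over their backs; the gripper's body (76 mm by 85 mm) begins 54 mm behind the grasp point. The pads swing forward as they close: fully open they stand 13 mm farther back than shut.
Start: joints at [-1.198, 0.353, 1.633, -0, 1.155, -0.002], TCP at [228.803, -581.616, 231.281] pointing down, gripper open.
Joint ranges: [-2.63, 2.63], [-0.92, 2.1], [0.06, 2.66], [-1.3, 4.44], [0, 2.69], [-3.02, 3.02]. Speed limits (rad/s): [2.22, 2.22, 2.79, 3.14, 3.14, 3.14].

INTERFACE

Orientations are given as [roll, pitch, yaw] about the fixed x, y, z axes, in that order (R = Rz(yaw) Ry(pitch) Rx(roll)).
In Python, from rig import * gives the robot as it stands.
- The arm moves only by the shell command python3 -m creep 'ROWS' [FORCE]. ROWS is JSON, a list of rows, each an object of numbers: "x", "y", "z": the shift along the tool's x, y, z in mm; "rx", "ry", "rz": the turn, a rotation vector about the tool's x, y, z in rad; "hand": the finger opening in mm, from 0 to 85.4. A call has 1 to 20 rows; each row shifts and turns the commanded pose from where the row before left it, along the tool's axes as they then stand; what a row does not reach is not made up. A row lasts 1/8 s, in which the tool goes at most 62.5 mm and 10.7 degrees, less where a joint would pass 70% of its speed; a pose out of reach is approached as far as the arm can. A call with a gripper value outside its range is refused whole. The fingers move at their own pace and stop on an object; FORCE is the grip in N (left out, the last holds). Time passes only in rows, so rows that do not move let the fingers close. It gives the time, the measured TCP pose, the force, the opening and the grip force at its end, in the units of the state.
- sense(): the state, without advancing time (a new reading comes with each control period).
- grab_frame(name): name is "side" or "top" or "wrist"; returns the picture (480x640x3 uint8, red, green, blue); there is no depth.
- get_calibration(name): a dict with "K" (3x3 intrinsics, pixels), "R" (3x3) and "t" (3): a world point X has camera coordinates R X + t. Camera axes: x right, y down, z forward; pixel columns grow to the right and rows downward; lengths in mm; the calibration is good to about 2 mm. A picture is of the moment at which its call begins: read the wrist's pose just before it. get_calibration takes no time and is no camera call; for the wrist camera it gives the pose at the moment of the call.
- sign_off(): hands the job in; it is judged then, once.
The state is a dict: "clock": time; "qpos": joint angles; "qvel": joint speeds; "joint_efforts": joint torques, N m; "eef_pos": TCP position; "tcp_rot": TCP orientation; "contact_force": force on the tool from outside, world axes, zero at the start; "wrist_torque": the same for the moment, N m; "opening": opening from 0.0 (shut) to 1.0 (fully open); "grasp_force": force on a finger pad.
Only numpy, scipy, OpenCV 4.12 (cv2) and the standard library are available. Lean on these libraries where they do the work, as an engineer would, in place of code of your own. Each camera call takes 0.05 s, during which the arm holds its last target. There are 200 camera calls.

## Working session

There is one attempt and no reset: what is moved stays moved. The work goes in short steps, Python scripts to look and compute and a shell command to move; the robot and the scene stay as the last step left them, time stands still between calls to the robot, and variables do not carry over. Pictures are saved under pics/ and viewed, at most 10 in all, crops included, and the job is handed in when it is done.

```bash
mkdir -p pics; python3 - <<'E'
from rig import *
import cv2
for n in("top","side"):
    cv2.imwrite(f"pics/{n}0.png",grab_frame(n)[:,:,::-1]); c=get_calibration(n); print(n,c["K"],c["R"],c["t"])
s=sense();print(s["clock"],s["tcp_rot"],s["contact_force"],s["opening"])
E
```

```text
top [[524.45520935   0.         326.06620511]
 [  0.         524.45520935 240.38507835]
 [  0.           0.           1.        ]] [[ 0.0252583  -0.99958347 -0.01396075]
 [-0.98220687 -0.02221468 -0.18648369]
 [ 0.18609588  0.0184226  -0.98235886]] [  45.32058648  638.7883292  1157.14995119]
side [[562.16838111   0.         324.17761076]
 [  0.         562.16838111 229.77045325]
 [  0.           0.           1.        ]] [[ 0.78535983  0.61903802 -0.00137059]
 [ 0.35668691 -0.45432814 -0.816309  ]
 [-0.505949    0.64060742 -0.57761383]] [-527.38644717  -76.64953719 1598.55512083]
0.1 [-3.14034465e+00 -7.00261395e-06  3.74764879e-01] [ 0.10916914 -0.73393933 -0.56801774] 1.0004088616566513
```

View pics/top0.png

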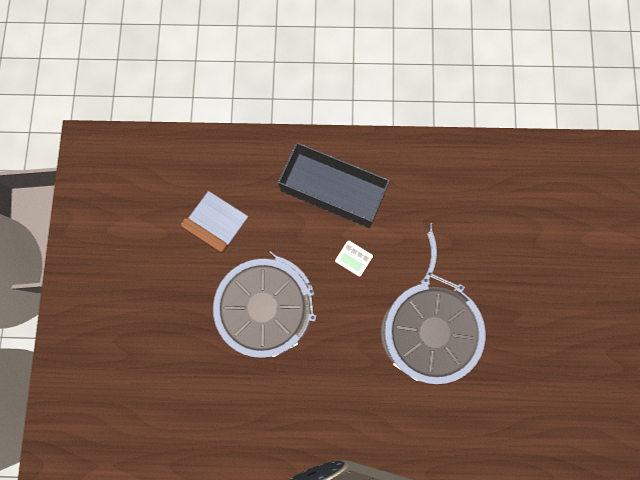

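View pics/side0.png

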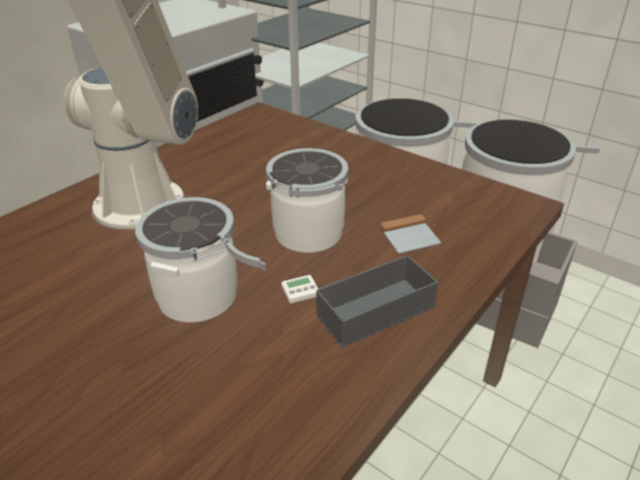

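The top view shows the unsealed keg at right: lid centre about (434,333), lever pivot about (427,281), lever pointing up to about (431,225). The sealed keg is at (262,307).

```bash
cat > h.py <<'E'
from rig import *
import numpy as np
def back(n,u,v,z,c=None):
    c=c or get_calibration(n);R=np.array(c["R"]);t=np.array(c["t"])
    d=R.T@np.linalg.inv(c["K"])@[u,v,1];o=-R.T@t
    return o+d*(z-o[2])/d[2]
def proj(n,X,c=None):
    c=c or get_calibration(n);p=np.array(c["K"])@(np.array(c["R"])@X+c["t"]);return p[:2]/p[2]
E
python3 - <<'E'
import cv2
im=cv2.imread("pics/top0.png")[215:395,370:500]
cv2.imwrite("pics/c1.png",cv2.resize(im,None,fx=3.3,fy=3.3,interpolation=cv2.INTER_CUBIC))
E
```

```text
(no output)
```

View pics/c1.png

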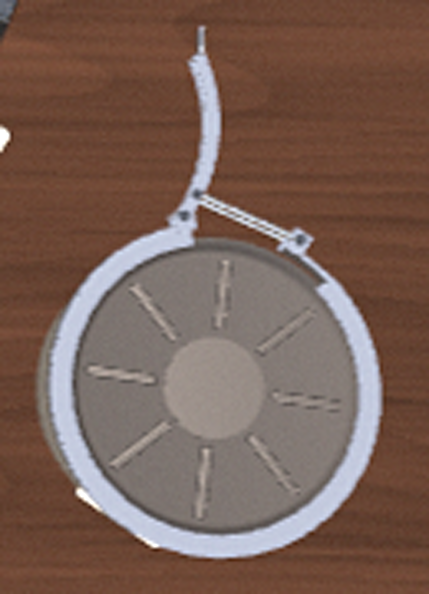

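Ring centre is at full-image pixel (435.2,332.9), pivot pin at (425.8,280.5), and push point at about (432.7,235.9).

```bash
python3 - <<'E'
from h import *
f=lambda x,y:(370+x/3.3,215+y/3.3)
C=back("top",*f(215,389),205);P=back("top",*f(184,216),201);Q=back("top",*f(207,69),201)
L=back("top",*f(48,389),205);Rr=back("top",*f(382,389),205)
print(C,P,Q);d=P-C;print("CP",np.hypot(*d[:2]),np.arctan2(d[1],d[0]));e=Q-P;print("PQ",np.hypot(*e[:2]),np.arctan2(e[1],e[0]))
print("D",np.linalg.norm(L-Rr),"reach",np.hypot(*C[:2]))
print("side check",proj("side",C))
s=sense();print(s["eef_pos"],s["tcp_rot"])
S=back("top",262,307,196);print("sealed",S, "tin",back("top",297,145,75),back("top",281,186,75),back("top",372,222,75))
for z in (195,200,205): print(z,proj("side",[C[0],C[1],z]))
E
```

```text
[ 429.65636403 -161.56499095  205.        ] [ 533.31080814 -144.8578099   201.        ] [ 625.14097168 -160.00067973  201.        ]
CP 104.99225534286096 0.15980707931215293
PQ 93.07032525742557 -0.16343007182337102
D 198.75628017623276 reach 459.02923376598636
side check [183.42585019 221.36331322]
[ 228.62472522 -581.2122105   230.64173901] [-3.14034465e+00 -7.00261395e-06  3.74764879e-01]
sealed [472.44671039 183.58141564 196.        ] tin [863.91908222 135.24725702  75.        ] [761.98463972 169.14554682  75.        ] [680.28543684 -44.47306451  75.        ]
195 [184.13029734 225.34395414]
200 [183.77894908 223.35857985]
205 [183.42585019 221.36331322]
```

```bash
python3 -m creep '[{"hand":0,"x":34,"y":-32},{"hand":0,"x":34,"y":-32},{"hand":0,"x":34,"y":-32},{"hand":0,"x":34,"y":-32},{"hand":0,"x":34,"y":-32},{"hand":0,"x":34,"y":-32},{"hand":0,"x":34,"y":-31},{"hand":0,"x":34,"y":-31},{"hand":0,"x":34,"y":-31},{"hand":0,"x":34,"y":-31},{"rz":-0.17},{"rz":-0.17},{"rz":-0.17},{"rz":-0.17},{"rz":-0.17},{"rz":-0.17},{}]' 60; python3 - <<'E'
from h import *
import cv2
s=sense();print(s["clock"],s["eef_pos"],s["tcp_rot"],s["opening"],s["contact_force"],s["qpos"])
cv2.imwrite("pics/w1.png",grab_frame("wrist")[:,:,::-1])
print(proj("wrist",np.array(s["eef_pos"])),proj("wrist",np.array([430,-161.5,203])))
E
```

```text
0.1 [ 228.62472522 -581.2122105   230.64173901] [-3.14034465e+00 -7.00261395e-06  3.74764879e-01] 1.0004088616566513 [ 0.10916914 -0.73393933 -0.56801774] [-1.19843240e+00  3.53558174e-01  1.63407836e+00  4.37894907e-06
  1.15520414e+00 -2.40273017e-03]
[314.66871439 322.83595187] [-1173.89978441 -1192.60792604]schema error: expected keys x, y, z, rx, ry, rz, hand
```

View pics/w1.png

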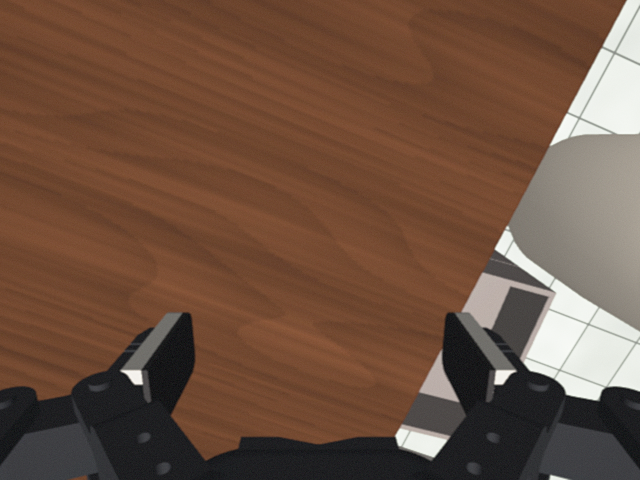

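The move was refused and nothing moved: the wrist view shows only the bench edge and open fingers. I'll retry with every key in each row.

```bash
python3 -m creep '[{"x":34,"y":-32,"z":0,"rx":0,"ry":0,"rz":0,"hand":0},{"x":34,"y":-32,"z":0,"rx":0,"ry":0,"rz":0,"hand":0},{"x":34,"y":-32,"z":0,"rx":0,"ry":0,"rz":0,"hand":0},{"x":34,"y":-32,"z":0,"rx":0,"ry":0,"rz":0,"hand":0},{"x":34,"y":-32,"z":0,"rx":0,"ry":0,"rz":0,"hand":0},{"x":34,"y":-32,"z":0,"rx":0,"ry":0,"rz":0,"hand":0},{"x":34,"y":-31,"z":0,"rx":0,"ry":0,"rz":0,"hand":0},{"x":34,"y":-31,"z":0,"rx":0,"ry":0,"rz":0,"hand":0},{"x":34,"y":-31,"z":0,"rx":0,"ry":0,"rz":0,"hand":0},{"x":34,"y":-31,"z":0,"rx":0,"ry":0,"rz":0,"hand":0},{"x":0,"y":0,"z":0,"rx":0,"ry":0,"rz":-0.17,"hand":0},{"x":0,"y":0,"z":0,"rx":0,"ry":0,"rz":-0.17,"hand":0},{"x":0,"y":0,"z":0,"rx":0,"ry":0,"rz":-0.17,"hand":0},{"x":0,"y":0,"z":0,"rx":0,"ry":0,"rz":-0.17,"hand":0},{"x":0,"y":0,"z":0,"rx":0,"ry":0,"rz":-0.17,"hand":0},{"x":0,"y":0,"z":0,"rx":0,"ry":0,"rz":-0.17,"hand":0},{"x":0,"y":0,"z":0,"rx":0,"ry":0,"rz":0,"hand":0}]' 60; python3 - <<'E'
from h import *
import cv2
s=sense();print(s["clock"],s["eef_pos"],s["tcp_rot"],s["opening"],s["contact_force"],s["qpos"])
cv2.imwrite("pics/w2.png",grab_frame("wrist")[:,:,::-1])
print(proj("wrist",np.array(s["eef_pos"])),proj("wrist",np.array([430,-161.5,203])))
E
```

```text
clock: 2.28
eef_pos: [429.4, -163.0, 231.1]
tcp_rot: [-3.141, -0.0, 1.394]
contact_force: [0.1, -0.3, -0.1]
opening: -0.0
grasp_force: 0.0
2.275 [ 429.37628597 -163.02185445  231.14366781] [-3.14127791e+00 -8.14869631e-05  1.39366956e+00] -5.00130453214746e-06 [ 0.09455468 -0.27469036 -0.07625767] [-3.66141322e-01  9.15292306e-02  1.97326553e+00  2.37309287e-05
  1.07712235e+00 -1.89025822e-01]
[313.34480944 318.93235428] [314.88385067 286.70712047]
```

View pics/w2.png

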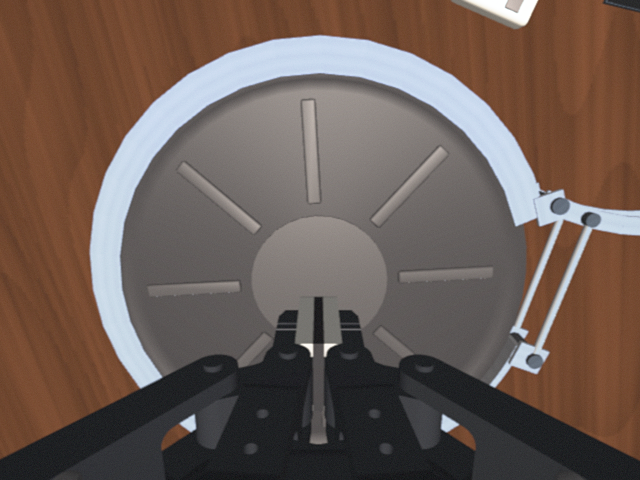

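The wrist view shows fingers over the lid hub (hub centre about (319,281), predicted (315,287)); pivot pin is at (560,206). Next I'll press.

```bash
python3 - <<'E'
from h import *
c={"K":get_calibration("wrist")["K"],"R":get_calibration("wrist")["R"],"t":get_calibration("wrist")["t"]}
print(back("wrist",560,206,201,c),back("wrist",319,281,203,c))
E
python3 -m creep '[{"x":0,"y":0,"z":10,"rx":0,"ry":0,"rz":0,"hand":0},{"x":0,"y":0,"z":10,"rx":0,"ry":0,"rz":0,"hand":0},{"x":0,"y":0,"z":5,"rx":0,"ry":0,"rz":0,"hand":0},{"x":0,"y":0,"z":2,"rx":0,"ry":0,"rz":0,"hand":0},{"x":0,"y":0,"z":2,"rx":0,"ry":0,"rz":0,"hand":0},{"x":0,"y":0,"z":2,"rx":0,"ry":0,"rz":0,"hand":0},{"x":0,"y":0,"z":2,"rx":0,"ry":0,"rz":0,"hand":0},{"x":0,"y":0,"z":0,"rx":0,"ry":0,"rz":0,"hand":0}]'
python3 -m creep '[{"x":0,"y":0,"z":1,"rx":0,"ry":0,"rz":0,"hand":0},{"x":0,"y":0,"z":1,"rx":0,"ry":0,"rz":0,"hand":0},{"x":0,"y":0,"z":1,"rx":0,"ry":0,"rz":0,"hand":0},{"x":0,"y":0,"z":0,"rx":0,"ry":0,"rz":0,"hand":0}]'
```

```text
[ 536.69609573 -145.10004244  201.        ] [ 432.23262677 -159.21455813  203.        ]
clock: 3.32
eef_pos: [429.7, -163.1, 198.7]
tcp_rot: [3.141, 0.0, 1.395]
contact_force: [-0.7, 0.9, 4.3]
opening: 0.0
grasp_force: 2.2
clock: 3.82
eef_pos: [429.7, -163.1, 196.0]
tcp_rot: [3.141, 0.0, 1.395]
contact_force: [-2.7, 0.9, 7.7]
opening: -0.002
grasp_force: 4.2
```

```bash
python3 -m creep '[{"x":0,"y":0,"z":1,"rx":0,"ry":0,"rz":0,"hand":0},{"x":0,"y":0,"z":1,"rx":0,"ry":0,"rz":0,"hand":0},{"x":0,"y":0,"z":0,"rx":0,"ry":0,"rz":0,"hand":0}]'
python3 -m creep '[{"x":0,"y":0,"z":1,"rx":0,"ry":0,"rz":0,"hand":0},{"x":0,"y":0,"z":0,"rx":0,"ry":0,"rz":0,"hand":0}]'
python3 -m creep '[{"x":0,"y":0,"z":1,"rx":0,"ry":0,"rz":0,"hand":0},{"x":0,"y":0,"z":0,"rx":0,"ry":0,"rz":0,"hand":0}]'
```

```text
clock: 4.2
eef_pos: [429.7, -163.2, 194.0]
tcp_rot: [3.141, 0.0, 1.395]
contact_force: [-2.6, 1.6, 8.5]
opening: 0.003
grasp_force: 4.5
clock: 4.45
eef_pos: [429.8, -163.2, 193.9]
tcp_rot: [3.141, 0.0, 1.395]
contact_force: [-5.7, 1.9, 20.1]
opening: -0.003
grasp_force: 9.9
clock: 4.7
eef_pos: [429.8, -163.2, 193.7]
tcp_rot: [3.141, 0.0, 1.395]
contact_force: [-9.6, 3.6, 31.5]
opening: 0.002
grasp_force: 15.4
```

Hard stop at 194 mm: lid is home. Next I'll lift and go to the outer side of the lever.

```bash
python3 -m creep '[{"x":0,"y":0,"z":-15,"rx":0,"ry":0,"rz":0,"hand":0},{"x":0,"y":0,"z":-35,"rx":0,"ry":0,"rz":0,"hand":0},{"x":3,"y":37,"z":0,"rx":0,"ry":0,"rz":0,"hand":0},{"x":3,"y":37,"z":0,"rx":0,"ry":0,"rz":0,"hand":0},{"x":3,"y":37,"z":0,"rx":0,"ry":0,"rz":0,"hand":0},{"x":3,"y":37,"z":0,"rx":0,"ry":0,"rz":0,"hand":0},{"x":2,"y":37,"z":0,"rx":0,"ry":0,"rz":0,"hand":0},{"x":0,"y":0,"z":0,"rx":0,"ry":0,"rz":0,"hand":0}]'; python3 - <<'E'
from h import *
import cv2
s=sense();print(s["eef_pos"],s["tcp_rot"])
c=get_calibration("wrist")
im=grab_frame("wrist")[:,:,::-1].copy()
cv2.imwrite("pics/w3.png",im)
for X in ([534.5,-145,196],[617.4,-158.7,196],list(s["eef_pos"][:2])+[196]): print(proj("wrist",np.array(X),c))
np.savez("w3.npz",**{k:np.array(c[k]) for k in "KRt"})
E
```

```text
clock: 5.7
eef_pos: [616.0, -181.8, 240.9]
tcp_rot: [3.141, -0.0, 1.395]
contact_force: [-0.4, -0.2, -0.7]
opening: 0.006
grasp_force: 0.0
[ 616.04913887 -181.83490288  240.86239221] [ 3.14091997e+00 -9.39596681e-06  1.39529561e+00]
[125.66401348 231.74618847]
[308.43078236 229.66958196]
[314.45218641 276.81417875]
```

View pics/w3.png

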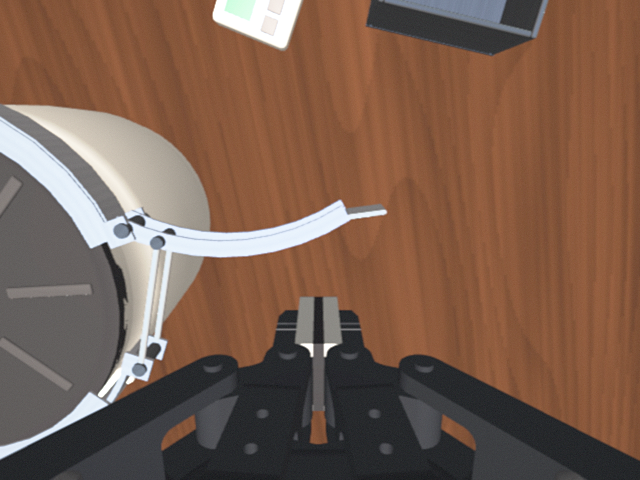

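The view shows the pivot at (122,230), the push face at about (305,237), and the flare starting at (345,210). The local face is tilted about 0.35 rad from the chord, so I'll turn the tool to match, descend and approach.

```bash
python3 -m creep '[{"x":0,"y":0,"z":0,"rx":0,"ry":0,"rz":-0.165,"hand":0},{"x":0,"y":0,"z":0,"rx":0,"ry":0,"rz":-0.16,"hand":0},{"x":0,"y":0,"z":21,"rx":0,"ry":0,"rz":0,"hand":0},{"x":0,"y":0,"z":21,"rx":0,"ry":0,"rz":0,"hand":0},{"x":0,"y":0,"z":21,"rx":0,"ry":0,"rz":0,"hand":0},{"x":4,"y":1.5,"z":0,"rx":0,"ry":0,"rz":0,"hand":0},{"x":4,"y":1.5,"z":0,"rx":0,"ry":0,"rz":0,"hand":0},{"x":0,"y":0,"z":0,"rx":0,"ry":0,"rz":0,"hand":0}]'
python3 -m creep '[{"x":2,"y":0,"z":0,"rx":0,"ry":0,"rz":0,"hand":0},{"x":0,"y":0,"z":0,"rx":0,"ry":0,"rz":0,"hand":0}]'
```

```text
clock: 6.75
eef_pos: [616.4, -173.1, 179.5]
tcp_rot: [3.14, 0.001, 1.72]
contact_force: [-0.6, -0.0, 0.7]
opening: -0.003
grasp_force: 0.0
clock: 7.0
eef_pos: [616.3, -171.6, 179.0]
tcp_rot: [3.14, 0.001, 1.72]
contact_force: [2.4, -2.2, 2.1]
opening: -0.002
grasp_force: 1.0
```

Contact came where predicted. Arc, first half.

```bash
python3 -m creep '[{"x":9.4,"y":4,"z":0,"rx":0,"ry":0,"rz":-0.115,"hand":0},{"x":9.4,"y":4,"z":0,"rx":0,"ry":0,"rz":-0.115,"hand":0},{"x":9.4,"y":4,"z":0,"rx":0,"ry":0,"rz":-0.115,"hand":0},{"x":9.4,"y":4,"z":0,"rx":0,"ry":0,"rz":-0.115,"hand":0},{"x":9.4,"y":4,"z":0,"rx":0,"ry":0,"rz":-0.115,"hand":0},{"x":9.4,"y":4,"z":0,"rx":0,"ry":0,"rz":-0.115,"hand":0}]'; python3 -m creep '[{"x":9.4,"y":4,"z":0,"rx":0,"ry":0,"rz":-0.115,"hand":0},{"x":9.4,"y":4,"z":0,"rx":0,"ry":0,"rz":-0.115,"hand":0},{"x":9.4,"y":4,"z":0,"rx":0,"ry":0,"rz":-0.115,"hand":0},{"x":9.4,"y":4,"z":0,"rx":0,"ry":0,"rz":-0.115,"hand":0},{"x":9.4,"y":4,"z":0,"rx":0,"ry":0,"rz":-0.115,"hand":0}]'; python3 - <<'E'
from h import *
import cv2
s=sense();T=np.array(s["eef_pos"][:2]);d=T-[533,-144];print("r",np.hypot(*d),"ang",np.arctan2(d[1],d[0]),"start r",np.hypot(83.3,-27.6),np.arctan2(-27.6,83.3), s["qpos"][5])
cv2.imwrite("pics/w4.png",grab_frame("wrist")[:,:,::-1])
E
```

```text
clock: 7.75
eef_pos: [615.3, -111.9, 179.1]
tcp_rot: [3.14, 0.004, 2.414]
contact_force: [4.7, -4.3, 0.1]
opening: -0.001
grasp_force: 3.6
clock: 8.38
eef_pos: [584.4, -71.7, 179.1]
tcp_rot: [3.141, 0.005, 2.989]
contact_force: [7.0, -1.1, -0.7]
opening: -0.004
grasp_force: 3.4
r 88.70587377482862 ang 0.9528238258328326 start r 87.75334751449655 -0.3199487545446803 -1.5425602585989773
```

View pics/w4.png

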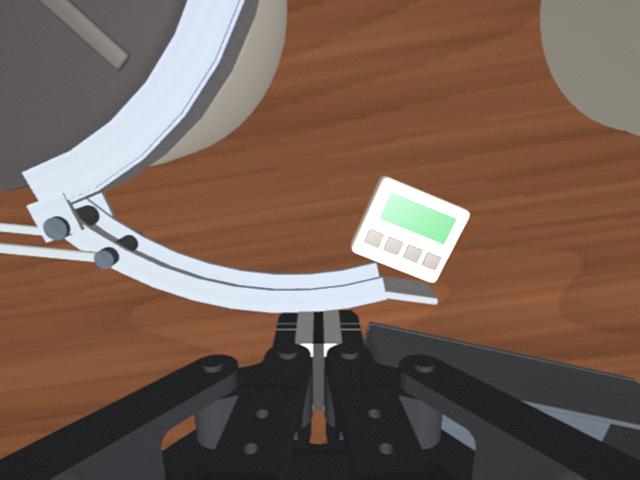

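Contact is flush and the pivot radius is holding. Second half.

```bash
python3 -m creep '[{"x":9.4,"y":4,"z":0,"rx":0,"ry":0,"rz":-0.115,"hand":0},{"x":9.4,"y":4,"z":0,"rx":0,"ry":0,"rz":-0.115,"hand":0},{"x":9.4,"y":4,"z":0,"rx":0,"ry":0,"rz":-0.115,"hand":0},{"x":9.4,"y":4,"z":0,"rx":0,"ry":0,"rz":-0.115,"hand":0},{"x":9.4,"y":4,"z":0,"rx":0,"ry":0,"rz":-0.115,"hand":0},{"x":9.4,"y":4,"z":0,"rx":0,"ry":0,"rz":-0.115,"hand":0}]'; python3 -m creep '[{"x":9.4,"y":4,"z":0,"rx":0,"ry":0,"rz":-0.115,"hand":0}]';python3 -m creep '[{"x":9.4,"y":4,"z":0,"rx":0,"ry":0,"rz":-0.115,"hand":0}]'; python3 - <<'E'
from h import *
s=sense();T=np.array(s["eef_pos"][:2]);d=T-[533,-144];print("r",np.hypot(*d),"rot",np.arctan2(d[1],d[0])+.32,s["qpos"][5])
E
```

```text
clock: 9.18
eef_pos: [524.8, -55.3, 178.7]
tcp_rot: [-3.141, 0.001, -2.605]
contact_force: [1.9, 0.6, 0.8]
opening: 0.002
grasp_force: 0.7
clock: 9.3
eef_pos: [514.1, -56.7, 178.5]
tcp_rot: [3.141, 0.0, -2.49]
contact_force: [-0.5, 0.6, 0.9]
opening: 0.002
grasp_force: 0.2
clock: 9.43
eef_pos: [503.8, -59.2, 178.3]
tcp_rot: [3.141, -0.0, -2.375]
contact_force: [-0.5, -0.7, 0.5]
opening: -0.0
grasp_force: 0.0
r 89.65087862652702 rot 2.2228869965116558 -2.4573681364272426
```

Force fell to zero near the end, which suggests a snap. I'll back off, lift and look.

```bash
python3 -m creep '[{"x":-15,"y":0,"z":0,"rx":0,"ry":0,"rz":0,"hand":0},{"x":-25,"y":0,"z":0,"rx":0,"ry":0,"rz":0,"hand":0},{"x":0,"y":0,"z":-30,"rx":0,"ry":0,"rz":0,"hand":0},{"x":0,"y":0,"z":-50,"rx":0,"ry":0,"rz":0,"hand":0},{"x":0,"y":0,"z":-50,"rx":0,"ry":0,"rz":0,"hand":0},{"x":-20,"y":0,"z":0,"rx":0,"ry":0,"rz":0,"hand":0},{"x":0,"y":0,"z":0,"rx":0,"ry":0,"rz":0,"hand":0}]'; python3 - <<'E'
from h import *
import cv2
w=grab_frame("wrist")[:,:,::-1];t=grab_frame("top")[:,:,::-1];s=grab_frame("side")[:,:,::-1]
t=cv2.resize(t[120:400,180:500],(400,350));s=cv2.resize(s[130:340,120:360],(400,350))
cv2.imwrite("pics/m5.png",np.hstack([t,s]));cv2.imwrite("pics/w5.png",w)
E
```

```text
clock: 10.3
eef_pos: [549.3, -16.1, 307.9]
tcp_rot: [3.142, 0.001, -2.378]
contact_force: [0.8, -0.6, -0.2]
opening: 0.0
grasp_force: 0.0
```

View pics/m5.png

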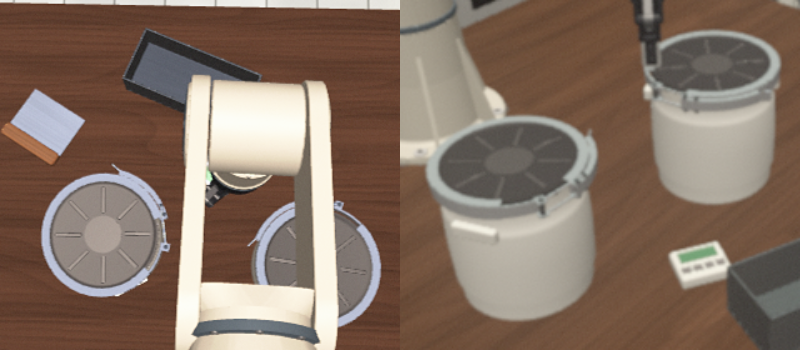

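View pics/w5.png

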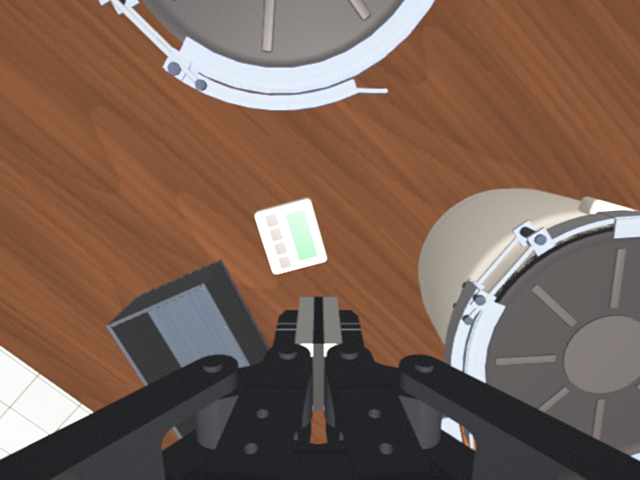

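Both kegs now look alike: the lever lies flat along the ring with only the flared tip out, the lid is home, and the other things are undisturbed. The gripper is clear.

```bash
python3 -c "
from rig import *
print(sign_off())"
```

```text
the job is handed in; nothing more can be done
None
```

The unsealed keg's lid is pressed home and its lever is snapped shut; the final pictures showed nothing else disturbed, and I handed the job in at about 10.5 s.

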